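# Make up a comparison kit and a leak-test kit from the fittings stock

## Robot

A 6-joint arm with a two-finger parallel gripper is mounted at the origin on the work surface. World frame = base frame: x ahead of the robot, y to its left, z up, the work surface at z = 0. Lengths are in m, angles in rad, forces in N, time in s.
With the tool pointing down it reaches from about 0.425 to 0.95 m from the base axis. Payload 3.5 kg.
Tool frame: the origin (TCP) lies on the centre line of the jaws, within the pads' length; the fingertips stand 14 mm ahead of it and the grasp point (between the pads) lies 5 mm behind it (ctrl.finger_overhang is the distance from the TCP to the fingertips, in m); z points along the fingers, y is the line along which they close (so a half turn about z gives the same grasp; the last joint's range is limited). The gripper opens to 85 mm and grips with 20 to 120 N. Pads are 22 mm wide; open, the fingers measure 114 mm over their backs; the gripper's body (76 mm by 85 mm) begins 54 mm behind the grasp point. The pads swing forward as they close: fully open they stand 13 mm farther back than shut.
Start: joints at [1.155, 0.286, 1.577, -0, 1.279, -0.15], TCP at [0.177, 0.651, 0.245] pointing down, gripper open.
Joint ranges: [-2.77, 2.77], [-0.9, 2.22], [0.21, 2.48], [-1.53, 4.67], [0.24, 2.81], [-2.84, 2.84]. Speed limits (rad/s): [2.79, 2.79, 3.14, 3.14, 3.14, 3.14].

## Interface

Orientations are given as a unit quaternion [x, y, z, w].
In Python, from plant import ctrl gives the robot as it stands.
- The arm moves only by the tool send_rows, never from a script. Its argument "moves" is text: rows parted by semicolons, each of 7 numbers parted by spaces: the turn, a rotation vector about the tool's x, y, z in units of 360 degrees (1.0 is 360 degrees), then the shift along the tool's x, y, z in units of 20 cm (1.0 is 20 cm), then the gripper's target within -1 to 1 (fully open at 1, half-way at 0, shut at -1). A call has 1 to 12 rows; each row is the pose to reach, as a shift and turn from the pose commanded when the call began, along the tool's axes at that moment, turning the shorter way round; what a row does not reach only later rows make up. A row lasts 1/8 s, in which the tool goes at most 62.5 mm and 10.7 degrees, less where a joint would pass 70% of its speed; a pose out of reach is approached as far as the arm can. A call with a number of a shift or a turn outside -1 to 1 is refused whole. A call with a gripper value outside its range is refused whole. The fingers move at their own pace and stop on an object; "newtons" is the grip in N (left out, the last holds). Time passes only in rows, so rows that repeat a pose let the fingers close. It gives the time, the measured TCP pose, the force, the opening and the grip force at its end, in the units of the state.
- ctrl.get_state(): the state, without advancing time (a new reading comes with each control period).
- ctrl.read_camera(name): name is "scene" or "top"; returns a dict with "image" (480x640x3 uint8, red, green, blue), "fovy" (degrees; the focal length in pixels is half the picture's height over the tangent of half this angle, whatever the lens; pixels are square), "cx", "cy" (the principal point, pixels), "distortion" ([k1, k2, p1, p2, k3] as OpenCV has them; the pictures are not rectified), "extrinsics" (4x4, takes a point from camera to world coordinates). Camera axes: x right, y up, looking along -z (the intrinsics and any distortion apply to the point x, -y, -z); pixel columns grow to the right and rows downward; lengths in m; the calibration is good to about 2 mm. A picture is of the moment at which its call begins. There is no depth.
- ctrl.sign_off(): hands the job in; it is judged then, once.
The state is a dict: "time": time; "qpos": joint angles; "dq": joint speeds; "joint_efforts": joint torques, N m; "eef_pos": TCP position; "tcp_rot": TCP orientation; "contact_force": force on the tool from outside, world axes, zero at the start; "wrist_torque": the same for the moment, N m; "opening": opening from 0.0 (shut) to 1.0 (fully open); "finger_force": force on a finger pad.
Only numpy, scipy, OpenCV 4.12 (cv2) and the standard library are available. Lean on these libraries where they do the work, as an engineer would, in place of code of your own. Each camera call takes 0.05 s, during which the arm holds its last target. There are 200 camera calls.

## Task

Make up two hook-up kits from the stock on the bench mat. The three-compartment tray is the comparison kit: the large gauge goes in its large compartment, and the tee and the hex nipple in its small ones, one in each (either way round); the two-compartment tray is the leak-test kit: the small gauge goes in its large compartment and the blanking plug in its small one. Put the gauges down gently, without dropping them, and leave every part lying on the compartment floor the way up it was in the stock (gauges face up, tee flat, nipple and plug upright); leave the coupler and the elbow where they are.

Things in the scene. Friction and masses are not known exactly. Their poses are not given: they have to be found in the camera images.
- long_tray: Grey tray, 276 x 112 mm, THREE compartments in a row, fixed, at the back of the work area. Walls 3 mm thick, 18 mm high; floor top 3 mm above the table. Origin on the table under its centre; x across its depth (away from the robot at zero yaw), y along its length, z up. Compartments 106 mm in x (centre 0). Large: 120 mm in y, centre y +75 mm; two small: 72 mm in y, centres y -24 and -99 mm.
- short_tray: Grey tray, 177 x 112 mm, TWO compartments, fixed, beside the long tray. Same walls (3 mm thick, 18 mm high), floor (top 3 mm above the table), origin and axes as the long tray. Compartments 106 mm in x (centre 0). Large: 96 mm in y, centre y +37.5 mm; small: 72 mm in y, centre y -49.5 mm.
- large_gauge_c (a point): Large dial gauge on its back, white face up, loose in the stock on the flat bench mat (mat top 2 mm above the table; parts some 110 mm apart). Round steel case 63 mm across, 32 mm thick; brass stem (14 mm square, then thread) level from its rim, end 54 mm from the case centre. The point: centre of the case, half-way up; z up, stem along -x. Grasp the case across y. 0.22 kg.
- small_gauge_c (a point): Small dial gauge on its back, white face up, loose on the mat. Round steel case 40 mm across, 26 mm thick; brass stem (11 mm square, then thread) level from its rim, end 36 mm from the case centre. The point: centre of the case, half-way up; z up, stem along -x. Grasp the case across y. 0.09 kg.
- tee_c (a point): Brass pipe tee lying flat on the mat, a T from above: run 52 mm long along x, branch towards +y, 39 mm overall in y, 22 mm high, ends 22 mm round. The point: middle of its outline, half-way up; flat back of the run at y -19.5 mm (25 mm wide), flat end of the branch at y +19.5 mm: grasp across y at x 0. 0.16 kg.
- nipple_c (a point): Brass hex nipple standing on end on the mat, 56 mm high: hexagon 27 mm across flats, 16 mm high, at mid-height; round threaded ends (21 mm across, 20 mm long) above and below, dark bore in its top. The point: its centre, half-way up; z up its axis; two flats face +x and -x, the rest every 60 degrees. 0.13 kg.
- plug_c (a point): Steel blanking plug standing head up on the mat, 32 mm high: plain wide hexagon 36 mm across flats, 16 mm high, over a round thread 25 mm across, 16 mm long; no bore. The point: its centre, half-way up, level with the hexagon's underside; z up; two flats face +x and -x, the rest every 60 degrees. 0.17 kg.
- coupler_c (a point): Steel quick coupler standing on end on the mat among the stock, in neither kit: all round (no hexagon), knurled sleeve 30 mm across, 50 mm high, dark bore in its top. The point: its centre, half-way up.
- elbow_c (a point): Brass pipe elbow lying flat on the mat among the stock, in neither kit: an L from above, 39 x 39 mm, 22 mm high. The point: middle of its outline, half-way up.
Things that resemble listed ones, but are neither listed nor needed, are in the scene too. Leave any turquoise look-alike of the part that bears plug_c alone.

How it is judged:
By the outcome, as a careful person would: the job done as asked, in the order asked, and still so for the second after the job is handed in, with the robot touching nothing.
It also fails if it takes over 118 s, if anything falls off the work surface, if the arm or the gripper's body presses on something with over 40 N, if the wrist force passes 120 N, or if a joint passes its speed limit or range.

## Working session

There is one attempt and no reset: what is moved stays moved. The work goes in short steps, Python scripts to look and compute and a tool call to move; the robot and the scene stay as the last step left them, time stands still between calls to the robot, and variables do not carry over. Pictures are saved under pics/ and viewed, at most 14 in all, crops included, and the job is handed in when it is done.

Besides the shell and the picture viewer there is one more tool, called after ">>>" as name(argument=value, ...) on one line, values as JSON. send_rows: Moves the arm, as the interface text tells. Its arguments: {"type":"object","properties":{"moves":{"type":"string"},"newtons":{"type":"number"}},"required":["moves"]}

```bash
ls; mkdir -p pics
cat > h.py <<'E'
import numpy as np,cv2
from plant import ctrl
def grab(n):
    r=ctrl.read_camera(n); f=240/np.tan(np.radians(r['fovy'])/2)
    K=np.array([[f,0,r['cx']],[0,f,r['cy']],[0,0,1]]); return r['image'],K,np.array(r['distortion'],float),np.array(r['extrinsics'])
def ray(px,K,D,T,z):
    u=cv2.undistortPoints(np.array(px,float).reshape(-1,1,2),K,D).reshape(-1,2)
    d=np.c_[u[:,0],-u[:,1],-np.ones(len(u))]@T[:3,:3].T; o=T[:3,3]
    return o+d*((z-o[2])/d[:,2])[:,None]
def proj(P,K,D,T):
    p=(np.atleast_2d(P)-T[:3,3])@T[:3,:3]; p=p*[1,-1,-1]
    return cv2.projectPoints(p,np.zeros(3),np.zeros(3),K,D)[0].reshape(-1,2)
E
python3 - <<'E'
from h import *
for n in('scene','top'):
    im,K,D,T=grab(n); cv2.imwrite(f'pics/{n}0.png',im[:,:,::-1]); print(n,K[0],D,T.round(3).tolist())
print(ctrl.get_state())
E
```

```text
pics
scene [561.94346691   0.         329.74740371] [0.02284655 0.         0.         0.         0.        ] [[-0.862, -0.436, 0.258, 0.746], [0.506, -0.753, 0.421, 0.543], [0.011, 0.493, 0.87, 1.018], [0.0, 0.0, 0.0, 1.0]]
top [489.61292213   0.         325.62295461] [-0.13354523  0.          0.          0.          0.        ] [[0.088, 0.97, -0.227, 0.21], [-0.996, 0.085, -0.021, 0.064], [-0.001, 0.228, 0.974, 1.138], [0.0, 0.0, 0.0, 1.0]]
{'time': 0.1, 'qpos': array([ 1.15499327e+00,  2.87118913e-01,  1.57803108e+00,  1.32817235e-05,
        1.27861624e+00, -1.50021516e-01]), 'dq': array([ 0.00020196, -0.00111108, -0.00123123, -0.00134638,  0.00011153,
        0.00091208]), 'joint_efforts': array([ 6.39746522e-04, -4.07298231e+01, -2.93698704e+01, -1.24372928e-04,
        3.35104167e-03,  4.67991606e-05]), 'eef_pos': array([0.17704869, 0.65077913, 0.24405732]), 'tcp_rot': array([ 1.32501800e-01,  9.91182169e-01, -1.04180893e-03, -3.09484867e-04]), 'contact_force': array([-0.33567318,  0.28268865, -0.33145082]), 'wrist_torque': array([-0.02220539, -0.06939357,  0.06796094]), 'finger_force': 0.0, 'opening': 1.0025388752701072}
```

View pics/top0.png

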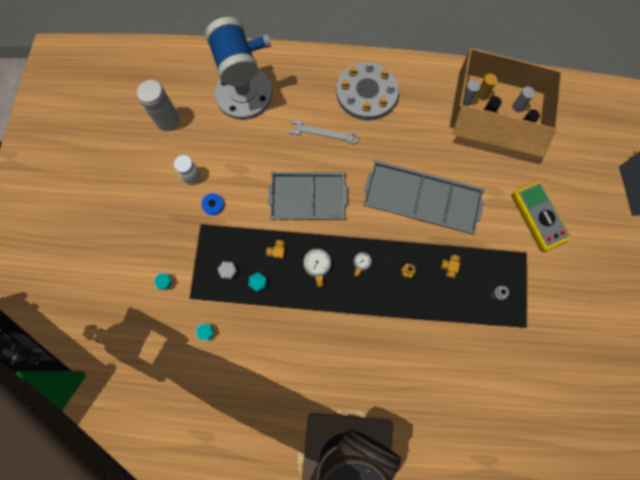

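View pics/scene0.png

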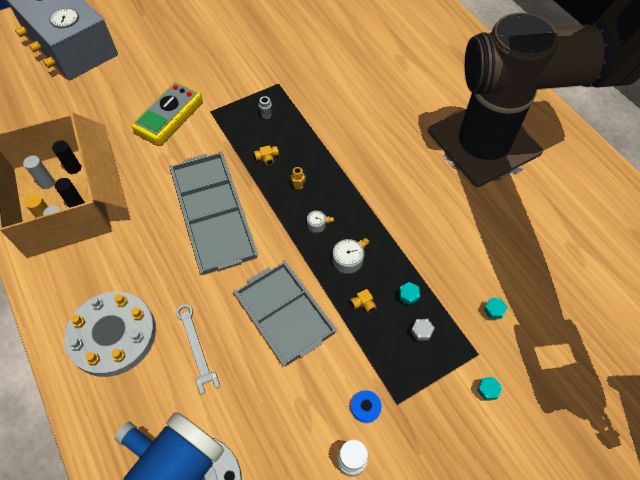

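```bash
cat > m.py <<'E'
from h import *
def comps(n,im,box):
    pass
S={'tee':(266,154),'nip':(298,178),'sg':(318,221),'lg':(351,254),'elb':(364,300),'plug':(423,329)}
Tp={'tee':(452,266),'nip':(408,270),'sg':(362,263),'lg':(317,267),'elb':(276,250),'plug':(227,270)}
data={}
for n in('scene','top'): data[n]=grab(n)
rows=[]
for n,C in(('scene',S),('top',Tp)):
    im=data[n][0]; t=[cv2.resize(im[y-25:y+25,x-22:x+22],(264,300),interpolation=cv2.INTER_CUBIC) for x,y in C.values()]
    cv2.imwrite(f'pics/c_{n}.png',np.vstack([np.hstack(t[:3]),np.hstack(t[3:])])[:,:,::-1])
zt={'tee':.013,'nip':.030,'sg':.028,'lg':.034,'elb':.013,'plug':.034}
for n,C in(('scene',S),('top',Tp)):
    im,K,D,T=data[n]; hsv=cv2.cvtColor(im,cv2.COLOR_RGB2HSV)
    brass=((hsv[...,0]>8)&(hsv[...,0]<32)&(hsv[...,1]>120)&(hsv[...,2]>70)).astype('u1')
    light=((hsv[...,1]<60)&(hsv[...,2]>110)).astype('u1')
    for k,(x,y) in C.items():
        sl=np.s_[y-25:y+25,x-22:x+22]
        def big(m,z):
            c,_=cv2.findContours(m[sl].copy(),cv2.RETR_EXTERNAL,cv2.CHAIN_APPROX_NONE)
            c=max(c,key=cv2.contourArea).reshape(-1,2)+[x-22,y-25]
            w=(ray(c,K,D,T,z)[:,:2]*1000).astype('f4'); M=cv2.moments(w)
            return w,np.array([M['m10'],M['m01']])/M['m00'],cv2.minAreaRect(w)
        for nm,m in(('brass',brass),('light',light)):
            if (nm=='light')!=(k in('sg','lg','plug')) and not(nm=='brass' and k in('sg','lg')): continue
            z=.018 if k=='lg' and nm=='brass' else .015 if k=='sg' and nm=='brass' else zt[k]
            w,c,r=big(m,z); a=w-c; th=np.arctan2(a[:,1],a[:,0]); R=np.hypot(*a.T)
            h6=np.degrees(np.angle(np.sum(np.exp(6j*th)*(R-R.mean()))))/6
            print(n,k,nm,c.round(1),'rect',np.round(r[0],1),np.round(r[1],1),round(r[2],1),'corner6',round(h6,1))
    # trays
    g=((hsv[...,1]<60)&(hsv[...,2]>70)&(hsv[...,2]<175)).astype('u1')
    g=cv2.morphologyEx(g,cv2.MORPH_OPEN,np.ones((3,3)));g=cv2.morphologyEx(g,cv2.MORPH_CLOSE,np.ones((5,5)))
    for nm,p in (('long',(205,215) if n=='scene' else (425,197)),('short',(284,312) if n=='scene' else (308,196))):
        l,L,st,ce=cv2.connectedComponentsWithStats(g); 
        b=L[p[1]-8:p[1]+8,p[0]-8:p[0]+8]; i=np.bincount(b[b>0]).argmax()
        m=cv2.morphologyEx((L==i).astype('u1'),cv2.MORPH_OPEN,np.ones((13,13)))
        c,_=cv2.findContours(m,cv2.RETR_EXTERNAL,cv2.CHAIN_APPROX_NONE); c=max(c,key=cv2.contourArea)
        w=(ray(c.reshape(-1,2),K,D,T,.018)[:,:2]*1000).astype('f4'); r=cv2.minAreaRect(w)
        print(n,nm,np.round(r[0],1),np.round(r[1],1),round(r[2],1))
E
python3 m.py
```

```text
scene tee brass [ 453.5 -215.9] rect [ 454.2 -210.6] [51.4 53.9] 77.9 corner6 -3.2
scene nip brass [ 430.3 -110.2] rect [ 430.  -109.2] [55.8 30.4] 60.1 corner6 3.3
scene sg brass [420.5   7.8] rect [420.3   9.3] [17.3 14.7] 59.8 corner6 16.4
scene sg light [ 4.476e+02 -3.000e-01] rect [ 4.475e+02 -1.000e-01] [36.7 37.4] 60.0 corner6 -29.0
scene lg brass [387.9  92.9] rect [387.6  92.5] [18.9 18.4] 9.9 corner6 25.0
scene lg light [433.8 104.6] rect [433.4 104.3] [61.3 60.1] 59.9 corner6 -14.0
scene elb brass [455.4 200.1] rect [457.8 202.7] [42.9 42.9] 88.2 corner6 9.3
scene plug light [396.5 310.3] rect [396.8 310. ] [35.3 39.5] 59.9 corner6 -28.6
scene long [ 623.1 -138.2] [291.4 119.2] 79.9
scene short [600.4 143.5] [119.8 190.7] 4.8
top tee brass [ 455.7 -212. ] rect [ 456.9 -209.3] [43.7 57.3] 77.8 corner6 -13.7
top nip brass [ 432.1 -107.2] rect [ 431.9 -107.5] [30.9 33.7] 49.3 corner6 22.9
top sg brass [420.4   9.7] rect [420.1  10.5] [14.2 18.4] 61.1 corner6 21.4
top sg light [4.457e+02 4.000e-01] rect [444.8   0.6] [36.1 36.9] 50.2 corner6 -23.2
top lg brass [391.6  96.2] rect [390.9  97. ] [23.4 16.2] 5.1 corner6 -22.4
top lg light [432.1 105.1] rect [432.1 105.1] [61.  57.6] 5.0 corner6 10.9
top elb brass [457.8 203.6] rect [461.6 206. ] [43.4 45.3] 85.5 corner6 -18.9
top plug light [395.9 311. ] rect [396.  311.5] [35.2 37.6] 5.2 corner6 -26.5
top long [ 619.8 -138.4] [287.4 119.2] 79.8
top short [598.4 141.8] [117.6 189.4] 4.9
```

View pics/c_scene.png

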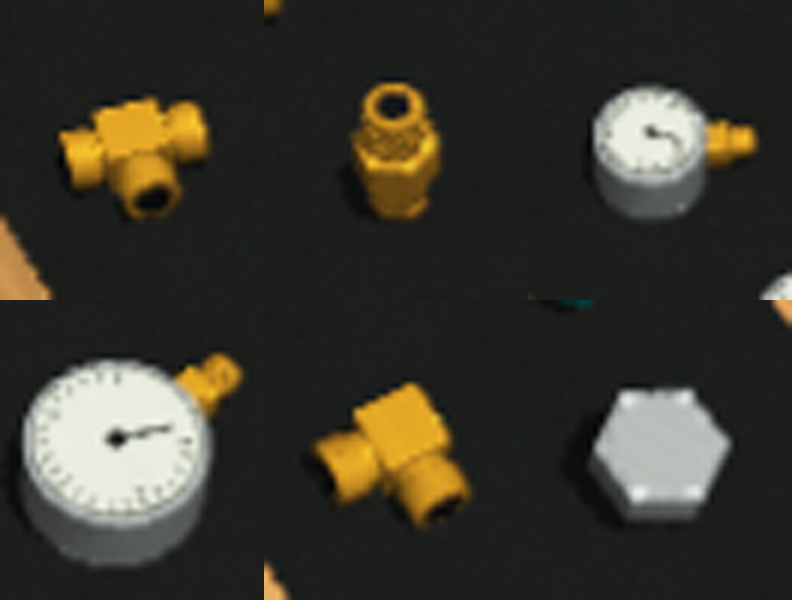

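View pics/c_top.png

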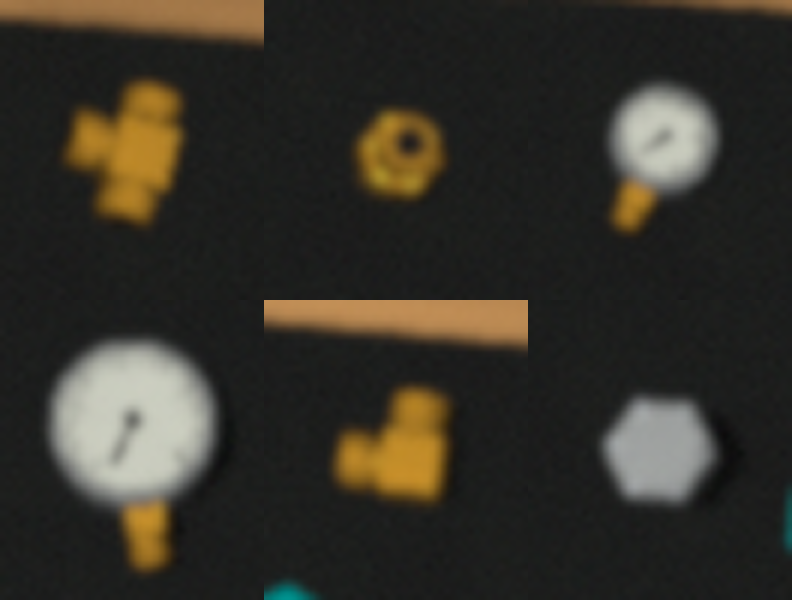

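```bash
cat > go.py <<'E'
import sys,numpy as np
from scipy.spatial.transform import Rotation as R
from plant import ctrl
# usage: go.py x y z phi(deg) [more]  (mm) -> units from the current pose
s=ctrl.get_state(); R0=R.from_quat(s['tcp_rot']); p=s['eef_pos']
a=np.array(sys.argv[1:],float).reshape(-1,4)
y=R0.apply([0,1,0]); print('t',round(s['time'],2),'p',(p*1000).round(1),'phi',np.degrees(np.arctan2(y[1],y[0])).round(1),'F',s['contact_force'].round(1),'open',round(s['opening'],3),'ff',round(float(s['finger_force']),1))
for x_,y_,z_,f in a:
    c,n=np.cos(np.radians(f)),np.sin(np.radians(f))
    Rt=R.from_matrix(np.array([[-n,c,0],[c,n,0],[0,0,-1]]).astype(float))
    print((R0.inv()*Rt).as_rotvec().round(4)/1 @ np.eye(3)/(2*np.pi), (R0.inv().apply(np.array([x_,y_,z_])/1000-p)/.2).round(3))
E
python3 go.py 350 480 150 102.6 432.5 105 150 102.6
```

```text
t 0.2 p [177.1 651.  244.4] phi 74.8 F [-0.3 -0.6  0.1] open 1.0 ff 0.0
[-2.22816920e-04 -9.54929659e-05 -7.73015559e-02] [-1.059 -0.597  0.473]
[-2.22816920e-04 -9.54929659e-05 -7.73015559e-02] [-1.949 -2.298  0.475]
```

>>> send_rows(moves="0 0 -0.0773 -0.3 -0.27 0.1 1;0 0 -0.0773 -0.6 -0.6 0.2 1;0 0 -0.0773 -0.9 -0.9 0.3 1;0 0 -0.0773 -0.98 -0.98 0.4 1;0 0 -0.0773 -0.98 -0.98 0.4 1;0 0 -0.0773 -0.98 -0.98 0.4 1;0 0 -0.0773 -0.98 -0.98 0.4 1", newtons=40)

```text
time: 1.08
eef_pos: [0.315, 0.4113, 0.1659]
tcp_rot: [-0.11, 0.994, 0.0, 0.0]
contact_force: [0.6, 0.4, -0.2]
opening: 1.002
finger_force: 0.0
```

```bash
python3 go.py 432.5 105 150 102.6
```

```text
t 1.07 p [315.  411.3 165.9] phi 102.6 F [ 0.6  0.4 -0.2] open 1.002 ff 0.0
[ 1.43239449e-04  1.11408460e-04 -4.77464829e-05] [-0.24  -1.623  0.078]
```

>>> send_rows(moves="0 0 0 -0.05 -0.3 0.02 1;0 0 0 -0.1 -0.6 0.04 1;0 0 0 -0.15 -0.9 0.06 1;0 0 0 -0.15 -1 0.08 1;0 0 0 -0.15 -1 0.08 1;0 0 0 -0.15 -1 0.08 1")

```text
time: 1.82
eef_pos: [0.388, 0.2234, 0.15]
tcp_rot: [-0.11, 0.994, 0.0, 0.001]
contact_force: [-0.2, 0.1, 0.2]
opening: 0.999
finger_force: 0.0
```

```bash
python3 go.py 432.5 105 100 102.6
```

```text
t 1.82 p [388.  223.4 150. ] phi 102.7 F [-0.2  0.1  0.2] open 0.999 ff 0.0
[7.95774715e-05 1.90985932e-04 2.38732415e-04] [-0.087 -0.627  0.25 ]
```

>>> send_rows(moves="0 0 0 -0.04 -0.3 0.12 1;0 0 0 -0.087 -0.6 0.25 1;0 0 0 -0.087 -0.627 0.25 1;0 0 0 -0.087 -0.627 0.25 1;0 0 0 -0.087 -0.627 0.25 1")

```text
time: 2.45
eef_pos: [0.4323, 0.1049, 0.1001]
tcp_rot: [-0.111, 0.994, 0.0, 0.001]
contact_force: [-0.7, -0.6, -0.3]
opening: 1.0
finger_force: 0.0
```

```bash
python3 go.py 432.5 105 22 102.6
python3 - <<'E'
from h import *
im,K,D,T=grab('scene'); cv2.imwrite('pics/s1.png',cv2.resize(im[130:380,220:480],None,fx=2.2,fy=2.2)[:,:,::-1])
E
```

```text
t 2.45 p [432.3 104.9 100.1] phi 102.7 F [-0.7 -0.6 -0.3] open 1.0 ff 0.0
[1.59154943e-05 2.06901426e-04 3.34225380e-04] [-0.    0.    0.39]
```

View pics/s1.png

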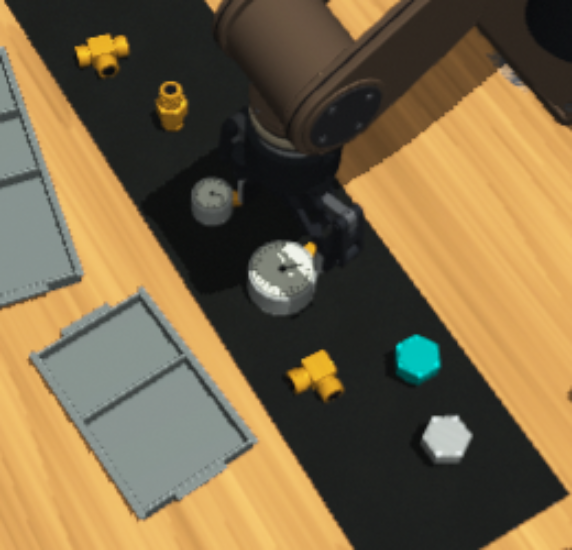

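The picture shows the gripper at (290,190), above the large gauge (282,270); everything else is unmoved. Descending.

>>> send_rows(moves="0 0 0 0 0 0.1 1;0 0 0 0 0 0.2 1;0 0 0 0 0 0.28 1;0 0 0 0 0 0.34 1;0 0 0 0 0 0.38 1;0 0 0 0 0 0.39 1;0 0 0 0 0 0.39 0.3;0 0 0 0 0 0.39 0;0 0 0 0 0 0.39 -0.3;0 0 0 0 0 0.39 -0.3;0 0 0 0 0 0.39 -0.3;0 0 0 0 0 0.39 -0.3", newtons=40)

```text
time: 4.0
eef_pos: [0.433, 0.1035, 0.0221]
tcp_rot: [-0.11, 0.994, -0.0, 0.001]
contact_force: [-1.0, -1.1, 5.6]
opening: 0.723
finger_force: 44.4
```

```bash
python3 go.py 432.5 105 110 102.6
```

```text
t 4.0 p [433.  103.5  22.1] phi 102.6 F [-1.  -1.1  5.6] open 0.723 ff 44.4
[-4.77464829e-05  2.54647909e-04 -3.18309886e-05] [ 0.     0.008 -0.439]
```

>>> send_rows(moves="0 0 0 0 0 -0.03 -0.3;0 0 0 0 0 -0.1 -0.3;0 0 0 0 0 -0.2 -0.3;0 0 0 0 0 -0.3 -0.3;0 0 0 0 0 -0.4 -0.3;0 0 0 0 0 -0.44 -0.3;0 0 0 0 0 -0.44 -0.3;0 0 0 0 0 -0.44 -0.3")

```text
time: 5.0
eef_pos: [0.4314, 0.1034, 0.1085]
tcp_rot: [-0.11, 0.994, 0.0, -0.001]
contact_force: [-0.1, -1.2, -1.9]
opening: 0.723
finger_force: 44.0
```

```bash
python3 go.py 645 -67 110 79.9
```

```text
t 5.0 p [431.4 103.4 108.5] phi 102.6 F [-0.1 -1.2 -1.9] open 0.723 ff 44.0
[ 0.         -0.00028648  0.06305719] [-0.856 -1.065 -0.009]
```

>>> send_rows(moves="0 0 0.008 -0.06 -0.08 0 -0.3;0 0 0.018 -0.17 -0.2 0 -0.3;0 0 0.028 -0.3 -0.36 0 -0.3;0 0 0.038 -0.44 -0.52 0 -0.3;0 0 0.048 -0.58 -0.68 0 -0.3;0 0 0.056 -0.7 -0.82 0 -0.3;0 0 0.063 -0.79 -0.93 0 -0.3;0 0 0.063 -0.84 -0.98 0 -0.3;0 0 0.063 -0.856 -1 0 -0.3;0 0 0.063 -0.856 -1 0 -0.3;0 0 0.063 -0.856 -1 0 -0.3")

```text
time: 6.38
eef_pos: [0.6422, -0.0536, 0.1092]
tcp_rot: [0.087, 0.996, 0.0, -0.0]
contact_force: [-0.1, -0.7, -2.5]
opening: 0.721
finger_force: 44.0
```

```bash
python3 go.py 645 -67 60 79.9 645 -67 24 79.9
python3 - <<'E'
from h import *
for n in('scene','top'):
    im,K,D,T=grab(n); cv2.imwrite(f'pics/{n}2.png',im[:,:,::-1])
a=cv2.imread('pics/scene2.png')[100:400,100:400]; b=cv2.imread('pics/top2.png')[100:250,300:500]
cv2.imwrite('pics/m2.png',np.hstack([cv2.resize(a,(400,400)),cv2.resize(b,(400,300)) if 0 else cv2.copyMakeBorder(cv2.resize(b,(400,300)),0,100,0,0,0)]))
E
```

```text
t 6.38 p [642.2 -53.6 109.2] phi 80.0 F [-0.1 -0.7 -2.5] open 0.721 ff 44.0
[ 3.18309886e-05 -1.27323954e-04  1.75070437e-04] [-0.026 -0.063  0.246]
[ 3.18309886e-05 -1.27323954e-04  1.75070437e-04] [-0.026 -0.063  0.426]
```

View pics/m2.png

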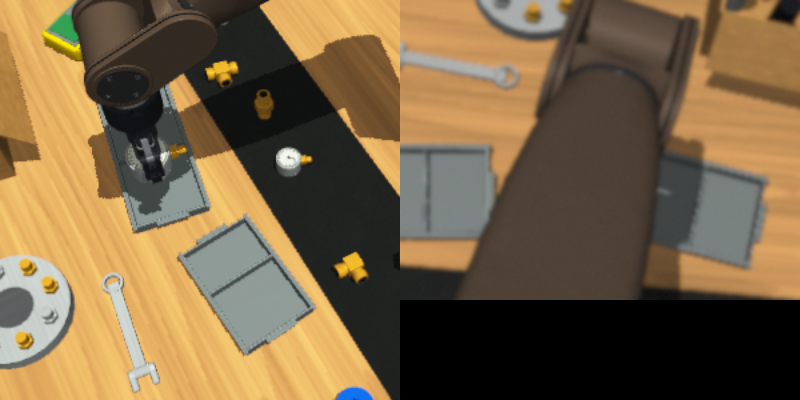

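The gauge hangs level over the long tray's large compartment, its stem (175,150) towards the robot. Lowering slowly.

>>> send_rows(moves="0 0 0 -0.026 -0.063 0.05 -0.3;0 0 0 -0.026 -0.063 0.1 -0.3;0 0 0 -0.026 -0.063 0.16 -0.3;0 0 0 -0.026 -0.063 0.22 -0.3;0 0 0 -0.026 -0.063 0.27 -0.3;0 0 0 -0.026 -0.063 0.32 -0.3;0 0 0 -0.026 -0.063 0.36 -0.3;0 0 0 -0.026 -0.063 0.39 -0.3;0 0 0 -0.026 -0.063 0.4 -0.3;0 0 0 -0.026 -0.063 0.41 -0.3;0 0 0 -0.026 -0.063 0.415 -0.3;0 0 0 -0.026 -0.063 0.415 -0.3")

```text
time: 7.98
eef_pos: [0.6458, -0.0677, 0.0265]
tcp_rot: [0.088, 0.996, -0.0, 0.0]
contact_force: [0.0, -0.5, -1.8]
opening: 0.723
finger_force: 44.1
```

```bash
python3 go.py 645 -67 23.1 79.9
```

```text
t 7.97 p [645.8 -67.7  26.5] phi 79.9 F [ 0.  -0.5 -1.8] open 0.723 ff 44.1
[0.00000000e+00 3.18309886e-05 6.36619772e-05] [0.005 0.003 0.017]
```

>>> send_rows(moves="0 0 0 0 0 0.005 -0.3;0 0 0 0 0 0.01 -0.3;0 0 0 0 0 0.014 -0.3;0 0 0 0 0 0.017 -0.3;0 0 0 0 0 0.017 -0.3")

```text
time: 8.6
eef_pos: [0.6458, -0.0677, 0.0232]
tcp_rot: [0.088, 0.996, -0.0, -0.0]
contact_force: [-0.9, -0.7, -0.3]
opening: 0.722
finger_force: 44.4
```

>>> send_rows(moves="0 0 0 0 0 0.002 -0.3;0 0 0 0 0 0.004 -0.3;0 0 0 0 0 0.004 0.46;0 0 0 0 0 0.004 0.55;0 0 0 0 0 0.004 0.7;0 0 0 0 0 0.004 0.8;0 0 0 0 0 0.004 0.8;0 0 0 0 0 -0.05 0.8;0 0 0 0 0 -0.15 0.8;0 0 0 0 0 -0.3 0.8;0 0 0 0 0 -0.5 1;0 0 0 0 0 -0.5 1")

```text
time: 10.1
eef_pos: [0.6492, -0.0685, 0.1298]
tcp_rot: [0.088, 0.996, -0.001, 0.006]
contact_force: [0.6, 0.5, -0.4]
opening: 1.003
finger_force: 0.0
```

```bash
python3 go.py 455.5 -210 110 77.8
```

```text
t 10.1 p [649.2 -68.5 129.8] phi 79.9 F [ 0.6  0.5 -0.4] open 1.003 ff 0.0
[-0.00011141  0.00183028  0.00590465] [ 0.831 -0.866  0.09 ]
```

>>> send_rows(moves="0 0 0 0.2 -0.2 0 1;0 0 0.003 0.4 -0.42 0.03 1;0 0 0.006 0.6 -0.64 0.06 1;0 0 0.006 0.78 -0.82 0.09 1;0 0 0.006 0.831 -0.866 0.09 1;0 0 0.006 0.831 -0.866 0.09 1;0 0 0.006 0.831 -0.866 0.09 1")

```text
time: 10.98
eef_pos: [0.4529, -0.2089, 0.1055]
tcp_rot: [0.106, 0.994, -0.0, 0.001]
contact_force: [-0.6, 0.5, 0.3]
opening: 1.002
finger_force: 0.0
```

```bash
python3 go.py 455.5 -210 18 77.8
python3 - <<'E'
from h import *
im,K,D,T=grab('scene'); cv2.imwrite('pics/s3.png',cv2.resize(im[60:310,120:400],None,fx=2.4,fy=2.4)[:,:,::-1])
E
```

```text
t 10.97 p [ 452.9 -208.9  105.5] phi 77.8 F [-0.6  0.5  0.3] open 1.002 ff 0.0
[-3.18309886e-05  2.22816920e-04  1.59154943e-05] [-0.013 -0.003  0.437]
```

View pics/s3.png

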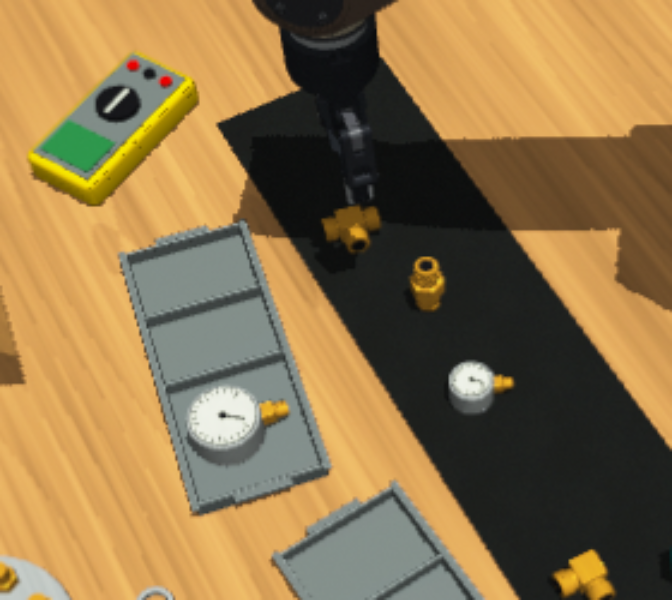

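The large gauge lies flat in the compartment (225,418). The gripper is over the tee (350,228).

>>> send_rows(moves="0 0 0 -0.013 -0.003 0.1 1;0 0 0 -0.013 -0.003 0.22 1;0 0 0 -0.013 -0.003 0.32 1;0 0 0 -0.013 -0.003 0.4 1;0 0 0 -0.013 -0.003 0.435 1;0 0 0 -0.013 -0.003 0.435 0.5;0 0 0 -0.013 -0.003 0.435 0.2;0 0 0 -0.013 -0.003 0.435 -0.3;0 0 0 -0.013 -0.003 0.435 -0.8;0 0 0 -0.013 -0.003 0.435 -0.8;0 0 0 -0.013 -0.003 0.435 -0.8;0 0 0 -0.013 -0.003 0.435 -0.8")

```text
time: 12.52
eef_pos: [0.455, -0.2108, 0.0189]
tcp_rot: [0.107, 0.994, -0.0, 0.001]
contact_force: [-0.9, 1.0, 5.2]
opening: 0.443
finger_force: 41.4
```

```bash
python3 go.py 455.5 -210 110 77.8
```

```text
t 12.53 p [ 455.  -210.8   18.9] phi 77.8 F [-0.9  1.   5.2] open 0.443 ff 41.4
[-9.54929659e-05  2.70563403e-04 -1.27323954e-04] [-0.003  0.004 -0.455]
```

>>> send_rows(moves="0 0 0 0 0 -0.03 -0.8;0 0 0 0 0 -0.1 -0.8;0 0 0 0 0 -0.2 -0.8;0 0 0.02 0 0 -0.3 -0.8;0 0 0.045 0 0 -0.4 -0.8;0 0 0.07 0 0 -0.45 -0.8;0 0 0.095 0 0 -0.45 -0.8;0 0 0.12 0 0 -0.45 -0.8;0 0 0.145 0 0 -0.45 -0.8;0 0 0.17 0 0 -0.45 -0.8;0 0 0.195 0 0 -0.45 -0.8;0 0 0.21 0 0 -0.45 -0.8")

```text
time: 14.02
eef_pos: [0.4539, -0.2101, 0.1082]
tcp_rot: [0.695, 0.719, -0.0, -0.0]
contact_force: [0.6, 0.7, -1.5]
opening: 0.447
finger_force: 40.7
```

```bash
python3 go.py 603.6 -236.5 110 -10.1
```

```text
t 14.03 p [ 453.9 -210.1  108.2] phi 2.0 F [ 0.6  0.7 -1.5] open 0.447 ff 40.7
[-4.77464829e-05  0.00000000e+00  3.35021155e-02] [-0.158  0.744 -0.009]
```

>>> send_rows(moves="0 0 0.01 -0.01 0.06 0 -0.8;0 0 0.02 -0.04 0.2 0 -0.8;0 0 0.0335 -0.08 0.38 0 -0.8;0 0 0.0335 -0.12 0.56 0 -0.8;0 0 0.0335 -0.15 0.68 0 -0.8;0 0 0.0335 -0.158 0.744 0 -0.8;0 0 0.0335 -0.158 0.744 0.1 -0.8;0 0 0.0335 -0.158 0.744 0.2 -0.8;0 0 0.0335 -0.158 0.744 0.25 -0.8;0 0 0.0335 -0.158 0.744 0.25 -0.8")

```text
time: 15.28
eef_pos: [0.6025, -0.2356, 0.0558]
tcp_rot: [0.766, 0.643, -0.001, -0.002]
contact_force: [0.0, -0.0, -2.5]
opening: 0.442
finger_force: 40.7
```

```bash
python3 go.py 603.6 -236.5 20 -10.1
python3 - <<'E'
from h import *
im,K,D,T=grab('scene'); cv2.imwrite('pics/s4.png',cv2.resize(im[100:300,140:400],None,fx=2.6,fy=2.6)[:,:,::-1])
E
```

```text
t 15.28 p [ 602.5 -235.6   55.8] phi -9.9 F [ 0.  -0.  -2.5] open 0.442 ff 40.7
[-0.00060479 -0.00022282  0.0005093 ] [-0.004  0.007  0.179]
```

View pics/s4.png

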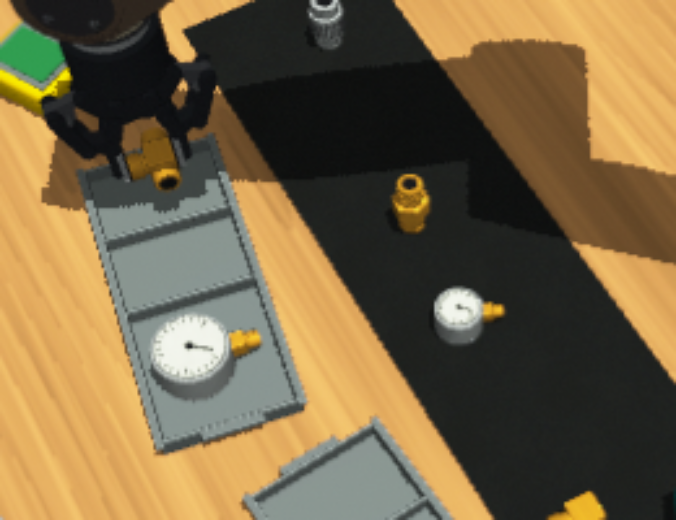

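The tee (155,155) hangs over the end compartment. Lowering.

>>> send_rows(moves="0 0 0 -0.004 0.007 0.05 -0.8;0 0 0 -0.004 0.007 0.1 -0.8;0 0 0 -0.004 0.007 0.14 -0.8;0 0 0 -0.004 0.007 0.165 -0.8;0 0 0 -0.004 0.007 0.175 -0.8;0 0 0 -0.004 0.007 0.179 -0.8;0 0 0 -0.004 0.007 0.179 -0.8")

```text
time: 16.2
eef_pos: [0.6056, -0.2374, 0.0224]
tcp_rot: [0.765, 0.643, 0.0, 0.0]
contact_force: [0.9, -0.3, -0.0]
opening: 0.447
finger_force: 40.7
```

>>> send_rows(moves="0 0 0 0 0 0.004 -0.8;0 0 0 0 0 0.008 -0.8;0 0 0 0 0 0.012 -0.8;0 0 0 0 0 0.012 -0.8")

```text
time: 16.7
eef_pos: [0.6054, -0.2373, 0.02]
tcp_rot: [0.765, 0.643, -0.0, 0.0]
contact_force: [-0.3, 0.3, 1.0]
opening: 0.444
finger_force: 40.9
```

>>> send_rows(moves="0 0 0 0 0 0 -0.05;0 0 0 0 0 0 0.1;0 0 0 0 0 0 0.3;0 0 0 0 0 0 0.3;0 0 0 0 0 -0.05 0.3;0 0 0 0 0 -0.15 0.3;0 0 0 0 0 -0.3 0.3;0 0 0 0 0 -0.45 0.3;0 0 0 0 0 -0.6 0.3;0 0 0 0 0 -0.6 0.3;0 0 0 0 0 -0.6 0.3")

```text
time: 18.08
eef_pos: [0.605, -0.2371, 0.1396]
tcp_rot: [0.765, 0.643, -0.0, -0.0]
contact_force: [-0.7, -0.5, -0.7]
opening: 0.649
finger_force: 0.0
```

```bash
python3 go.py 431 -108.5 130 4
python3 - <<'E'
from h import *
im,K,D,T=grab('scene'); 
a=cv2.resize(im[145:215,265:335],(560,560),interpolation=cv2.INTER_CUBIC); cv2.imwrite('pics/s5.png',a[:,:,::-1])
E
```

```text
t 18.07 p [ 605.  -237.1  139.6] phi -9.9 F [-0.7 -0.5 -0.7] open 0.649 ff 0.0
[-3.18309886e-05 -1.59154943e-05 -3.86109892e-02] [ 0.484 -0.968  0.048]
```

View pics/s5.png

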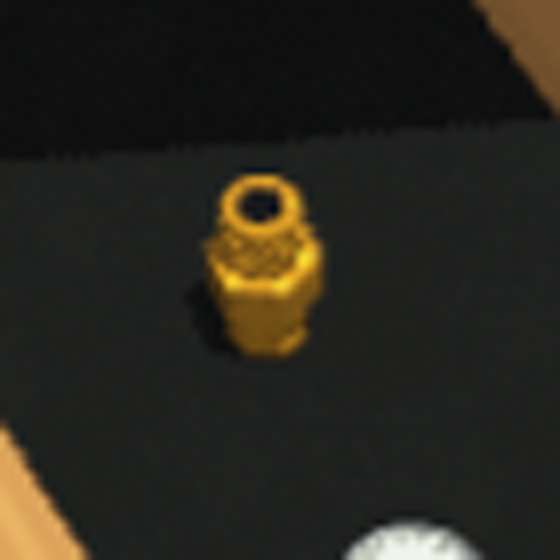

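Run:
```python
from h import *
im,K,D,T=grab('scene')
print(ray([[262/8+265,205/8+145]],K,D,T,.058)*1000)
w=ray(np.array([[209,242],[224,288],[303,290],[322,243]])/8+[265,145],K,D,T,.038)*1000
print(w); d=w[2]-w[1]; print(np.degrees(np.arctan2(d[1],d[0]))+90, np.linalg.norm(d))
```

```text
[[ 430.85041942 -106.37101422   58.        ]]
[[ 442.54810344 -116.20663149   38.        ]
 [ 446.30057369 -100.90544187   38.        ]
 [ 428.36059812  -89.8230074    38.        ]
 [ 416.42986617 -100.79569555   38.        ]]
238.2942674661278 21.08703576107828
```

The nipple's bore is at (262,205) and its hexagon's front face at (225–305,290), so its flats face about ±x. Moving over it.

>>> send_rows(moves="0 0 -0.01 0.1 -0.2 0 0.3;0 0 -0.02 0.2 -0.42 0.02 0.3;0 0 -0.033 0.32 -0.64 0.03 0.3;0 0 -0.033 0.44 -0.86 0.04 0.3;0 0 -0.033 0.49 -0.968 0.04 0.3;0 0 -0.033 0.49 -0.968 0.04 0.3;0 0 -0.033 0.49 -0.968 0.04 0.3;0 0 -0.033 0.49 -0.968 0.04 0.3")

```text
time: 19.18
eef_pos: [0.4323, -0.1082, 0.1318]
tcp_rot: [0.695, 0.719, 0.0, 0.0]
contact_force: [-0.7, -0.7, -0.5]
opening: 0.652
finger_force: 0.0
```

```bash
python3 go.py 431 -107.5 27 2
```

```text
t 19.18 p [ 432.3 -108.2  131.8] phi 2.0 F [-0.7 -0.7 -0.5] open 0.652 ff 0.0
[ 4.77464829e-05  3.18309886e-05 -1.43239449e-04] [ 0.004 -0.007  0.524]
```

>>> send_rows(moves="0 0 0 0.004 -0.006 0.1 0.3;0 0 0 0.004 -0.006 0.22 0.3;0 0 0 0.004 -0.006 0.34 0.3;0 0 0 0.004 -0.006 0.45 0.3;0 0 0 0.004 -0.006 0.52 0.3;0 0 0 0.004 -0.006 0.525 0.3;0 0 0 0.004 -0.006 0.525 0.1;0 0 0 0.004 -0.006 0.525 -0.2;0 0 0 0.004 -0.006 0.525 -0.9;0 0 0 0.004 -0.006 0.525 -0.9;0 0 0 0.004 -0.006 0.525 -0.9;0 0 0 0.004 -0.006 0.525 -0.9")

```text
time: 20.68
eef_pos: [0.4311, -0.1071, 0.0277]
tcp_rot: [0.695, 0.719, 0.0, 0.001]
contact_force: [0.2, 0.2, 6.5]
opening: 0.315
finger_force: 39.5
```

```bash
python3 go.py 431 -107.5 130 2
```

```text
t 20.68 p [ 431.1 -107.1   27.7] phi 2.0 F [0.2 0.2 6.5] open 0.315 ff 39.5
[ 2.54647909e-04  1.43239449e-04 -4.77464829e-05] [-0.003  0.    -0.511]
```

>>> send_rows(moves="0 0 0 0 0 -0.03 -0.9;0 0 0 0 0 -0.1 -0.9;0 0 0 0 0 -0.2 -0.9;0 0 0 0 0 -0.3 -0.9;0 0 0 0 0 -0.4 -0.9;0 0 0 0 0 -0.48 -0.9;0 0 0 0 0 -0.5 -0.9;0 0 0 0 0 -0.5 -0.9")

```text
time: 21.68
eef_pos: [0.4301, -0.1066, 0.1266]
tcp_rot: [0.695, 0.719, -0.0, -0.0]
contact_force: [-0.2, 0.3, -0.9]
opening: 0.317
finger_force: 39.6
```

```bash
python3 go.py 616.8 -162.6 128 -10.1
```

```text
t 21.68 p [ 430.1 -106.6  126.6] phi 2.0 F [-0.2  0.3 -0.9] open 0.317 ff 39.6
[-1.59154943e-05  0.00000000e+00  3.35498620e-02] [-0.312  0.923 -0.007]
```

>>> send_rows(moves="0 0 0.01 -0.03 0.08 0 -0.9;0 0 0.02 -0.08 0.24 0 -0.9;0 0 0.0335 -0.14 0.42 0 -0.9;0 0 0.0335 -0.2 0.6 0 -0.9;0 0 0.0335 -0.26 0.76 0 -0.9;0 0 0.0335 -0.3 0.88 0 -0.9;0 0 0.0335 -0.312 0.923 0 -0.9;0 0 0.0335 -0.312 0.923 0.1 -0.9;0 0 0.0335 -0.312 0.923 0.2 -0.9;0 0 0.0335 -0.312 0.923 0.25 -0.9;0 0 0.0335 -0.312 0.923 0.25 -0.9;0 0 0.0335 -0.312 0.923 0.25 -0.9")

```text
time: 23.18
eef_pos: [0.6172, -0.1628, 0.0773]
tcp_rot: [0.766, 0.642, 0.0, 0.0]
contact_force: [-0.5, 0.3, -1.5]
opening: 0.317
finger_force: 39.6
```

```bash
python3 go.py 616.8 -162.6 28.7 -10.1
```

```text
t 23.18 p [ 617.2 -162.8   77.3] phi -10.1 F [-0.5  0.3 -1.5] open 0.317 ff 39.6
[1.59154943e-04 4.77464829e-05 6.36619772e-05] [ 0.001 -0.002  0.243]
```

>>> send_rows(moves="0 0 0 0 0 0.05 -0.9;0 0 0 0 0 0.11 -0.9;0 0 0 0 0 0.17 -0.9;0 0 0 0 0 0.21 -0.9;0 0 0 0 0 0.23 -0.9;0 0 0 0 0 0.237 -0.9;0 0 0 0 0 0.24 -0.9;0 0 0 0 0 0.243 -0.9;0 0 0 0 0 0.243 -0.9")

```text
time: 24.3
eef_pos: [0.6173, -0.1628, 0.0289]
tcp_rot: [0.766, 0.642, 0.0, 0.0]
contact_force: [-0.7, 0.4, 1.6]
opening: 0.31
finger_force: 39.8
```

>>> send_rows(moves="0 0 0 0 0 0 -0.3;0 0 0 0 0 0 -0.1;0 0 0 0 0 0 0.2;0 0 0 0 0 0 0.2;0 0 0 0 0 -0.05 0.2;0 0 0 0 0 -0.15 0.2;0 0 0 0 0 -0.3 0.2;0 0 0 0 0 -0.45 0.2;0 0 0 0 0 -0.55 0.2;0 0 0 0 0 -0.55 0.2;0 0 0 0 0 -0.55 0.2")

```text
time: 25.68
eef_pos: [0.6162, -0.1624, 0.1372]
tcp_rot: [0.767, 0.642, -0.0, -0.001]
contact_force: [0.3, -0.4, -0.3]
opening: 0.601
finger_force: 0.0
```

```bash
python3 go.py 446.5 0 130 71
```

```text
t 25.68 p [ 616.2 -162.4  137.2] phi -10.1 F [ 0.3 -0.4 -0.3] open 0.601 ff 0.0
[-1.75070437e-04 -2.38732415e-04 -2.25236075e-01] [ 0.651 -0.978  0.038]
```

>>> send_rows(moves="0 0 -0.025 0.1 -0.16 0.02 0.5;0 0 -0.05 0.22 -0.34 0.03 0.5;0 0 -0.075 0.34 -0.52 0.03 0.5;0 0 -0.1 0.46 -0.7 0.03 0.5;0 0 -0.125 0.57 -0.86 0.03 0.5;0 0 -0.15 0.651 -0.978 0.03 0.5;0 0 -0.175 0.651 -0.978 0.03 0.5;0 0 -0.2 0.651 -0.978 0.03 0.5;0 0 -0.225 0.651 -0.978 0.03 0.5;0 0 -0.225 0.651 -0.978 0.03 0.5;0 0 -0.225 0.651 -0.978 0.03 0.5;0 0 -0.225 0.651 -0.978 0.03 0.5")

```text
time: 27.18
eef_pos: [0.4469, -0.0002, 0.1318]
tcp_rot: [0.166, 0.986, 0.0, -0.0]
contact_force: [0.1, -0.2, 0.0]
opening: 0.748
finger_force: 0.0
```

```bash
python3 go.py 446.5 0 20 71;  python3 - <<'E'
from h import *
im,K,D,T=grab('scene'); cv2.imwrite('pics/s6.png',cv2.resize(im[130:330,140:400],None,fx=2.6,fy=2.6)[:,:,::-1])
E
```

```text
t 27.18 p [ 4.469e+02 -2.000e-01  1.318e+02] phi 70.8 F [ 0.1 -0.2  0. ] open 0.748 ff 0.0
[-1.59154943e-05 -1.27323954e-04 -4.29718346e-04] [0.002 0.    0.559]
```

View pics/s6.png

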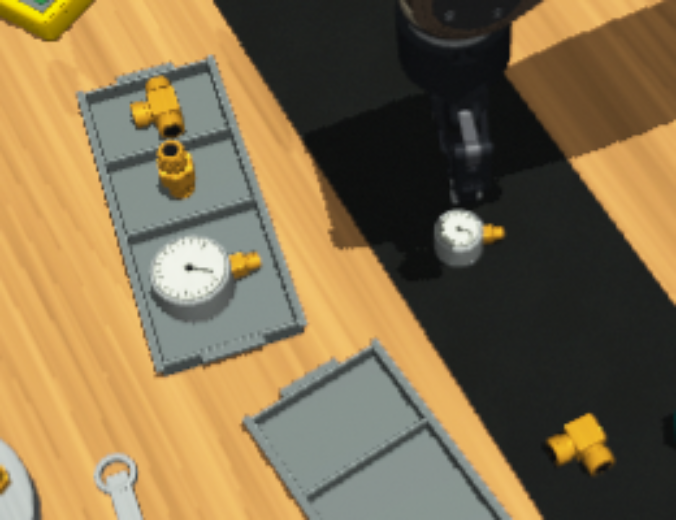

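The tee (160,105), nipple (175,168) and large gauge (190,268) all sit correctly. The gripper is over the small gauge (460,235).

>>> send_rows(moves="0 0 0 0 0 0.1 0.5;0 0 0 0 0 0.22 0.5;0 0 0 0 0 0.34 0.5;0 0 0 0 0 0.45 0.5;0 0 0 0 0 0.53 0.5;0 0 0 0 0 0.558 0.5;0 0 0 0 0 0.558 0.3;0 0 0 0 0 0.558 0;0 0 0 0 0 0.558 -0.7;0 0 0 0 0 0.558 -0.7;0 0 0 0 0 0.558 -0.7;0 0 0 0 0 0.558 -0.7")

```text
time: 28.72
eef_pos: [0.4482, -0.0005, 0.0216]
tcp_rot: [0.166, 0.986, -0.0, 0.001]
contact_force: [0.2, 0.9, 6.0]
opening: 0.45
finger_force: 40.6
```

```bash
python3 go.py 446.5 0 110 71
```

```text
t 28.73 p [448.2  -0.5  21.6] phi 70.9 F [0.2 0.9 6. ] open 0.45 ff 40.6
[ 4.77464829e-05  3.66056369e-04 -2.22816920e-04] [ 0.008 -0.001 -0.442]
```

>>> send_rows(moves="0 0 0 0 0 -0.03 -0.7;0 0 0 0 0 -0.1 -0.7;0 0 0 0 0 -0.2 -0.7;0 0 0 0 0 -0.3 -0.7;0 0 0 0 0 -0.4 -0.7;0 0 0 0 0 -0.44 -0.7;0 0 0 0 0 -0.44 -0.7;0 0 0 0 0 -0.44 -0.7")

```text
time: 29.72
eef_pos: [0.4464, -0.0001, 0.1077]
tcp_rot: [0.166, 0.986, 0.0, -0.001]
contact_force: [-0.2, -1.0, -0.5]
opening: 0.449
finger_force: 40.4
```

```bash
python3 go.py 604.4 180 110 94.8
```

```text
t 29.73 p [ 4.464e+02 -1.000e-01  1.077e+02] phi 70.9 F [-0.2 -1.  -0.5] open 0.449 ff 40.4
[ 1.59154943e-05 -2.54647909e-04 -6.63516958e-02] [-0.452  1.109 -0.012]
```

>>> send_rows(moves="0 0 -0.008 -0.03 0.08 0 -0.7;0 0 -0.018 -0.1 0.22 0 -0.7;0 0 -0.028 -0.17 0.38 0 -0.7;0 0 -0.038 -0.24 0.54 0 -0.7;0 0 -0.048 -0.31 0.7 0 -0.7;0 0 -0.058 -0.37 0.84 0 -0.7;0 0 -0.0663 -0.42 0.94 0 -0.7;0 0 -0.0663 -0.45 0.99 0 -0.7;0 0 -0.0663 -0.45 1 0 -0.7;0 0 -0.0663 -0.45 1 0 -0.7;0 0 -0.0663 -0.45 1 0 -0.7")

```text
time: 31.1
eef_pos: [0.5971, 0.1589, 0.1084]
tcp_rot: [-0.041, 0.999, -0.0, -0.0]
contact_force: [0.7, -0.2, -0.7]
opening: 0.451
finger_force: 40.4
```

```bash
python3 go.py 604.4 180 22.6 94.8
```

```text
t 31.1 p [597.1 158.9 108.4] phi 94.7 F [ 0.7 -0.2 -0.7] open 0.451 ff 40.4
[-1.59154943e-05 -7.95774715e-05 -1.43239449e-04] [-0.045  0.102  0.429]
```

>>> send_rows(moves="0 0 0 -0.02 0.05 0.03 -0.7;0 0 0 -0.045 0.102 0.08 -0.7;0 0 0 -0.045 0.102 0.14 -0.7;0 0 0 -0.045 0.102 0.2 -0.7;0 0 0 -0.045 0.102 0.26 -0.7;0 0 0 -0.045 0.102 0.31 -0.7;0 0 0 -0.045 0.102 0.35 -0.7;0 0 0 -0.045 0.102 0.38 -0.7;0 0 0 -0.045 0.102 0.4 -0.7;0 0 0 -0.045 0.102 0.41 -0.7;0 0 0 -0.045 0.102 0.415 -0.7;0 0 0 -0.045 0.102 0.415 -0.7")

```text
time: 32.6
eef_pos: [0.6049, 0.1805, 0.0257]
tcp_rot: [-0.042, 0.999, 0.0, 0.0]
contact_force: [0.5, 0.0, -0.6]
opening: 0.451
finger_force: 40.4
```

```bash
python3 go.py 604.4 180 22.6 94.8;  python3 - <<'E'
from h import *
im,K,D,T=grab('scene'); cv2.imwrite('pics/s7.png',cv2.resize(im[220:400,200:430],None,fx=2.6,fy=2.6)[:,:,::-1])
E
```

```text
t 32.6 p [604.9 180.5  25.7] phi 94.8 F [ 0.5  0.  -0.6] open 0.451 ff 40.4
[ 0.00000000e+00  4.77464829e-05 -3.18309886e-05] [ 0.003 -0.002  0.015]
```

View pics/s7.png

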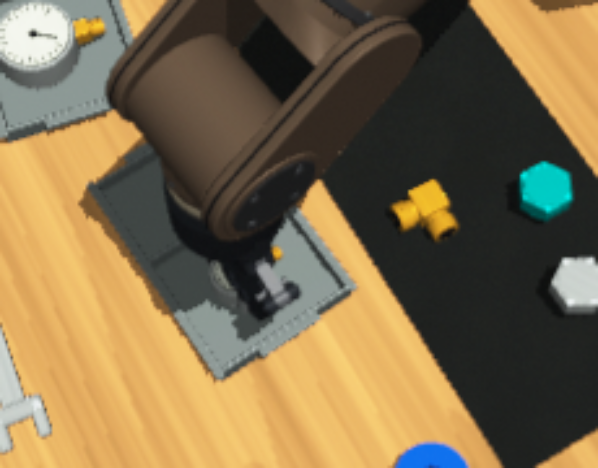

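The small gauge is inside the large compartment, with its stem at (275,255) and the fingers clear of the end wall. Setting it down.

>>> send_rows(moves="0 0 0 0 0 0.004 -0.7;0 0 0 0 0 0.008 -0.7;0 0 0 0 0 0.012 -0.7;0 0 0 0 0 0.015 -0.7;0 0 0 0 0 0.018 -0.7;0 0 0 0 0 0.018 -0.7")

```text
time: 33.4
eef_pos: [0.6049, 0.1804, 0.0227]
tcp_rot: [-0.042, 0.999, -0.0, -0.0]
contact_force: [-2.4, -0.5, 5.4]
opening: 0.449
finger_force: 40.8
```

>>> send_rows(moves="0 0 0 0 0 0 -0.08;0 0 0 0 0 0 0.02;0 0 0 0 0 0 0.12;0 0 0 0 0 0 0.22;0 0 0 0 0 0 0.22;0 0 0 0 0 -0.05 0.22;0 0 0 0 0 -0.15 0.22;0 0 0 0 0 -0.3 0.22;0 0 0 0 0 -0.45 0.22;0 0 0 0 0 -0.5 0.22;0 0 0 0 0 -0.5 0.22")

```text
time: 34.78
eef_pos: [0.6054, 0.1805, 0.1234]
tcp_rot: [-0.042, 0.999, 0.0, 0.001]
contact_force: [0.1, -0.6, -0.4]
opening: 0.607
finger_force: 0.0
```

```bash
python3 go.py 396.2 310.7 120 2.5; python3 go.py 396.2 310.7 120 62.5
```

```text
t 34.77 p [605.4 180.5 123.4] phi 94.8 F [ 0.1 -0.6 -0.4] open 0.607 ff 0.0
[0.00033423 0.00030239 0.25635087] [0.988 0.736 0.014]
t 34.77 p [605.4 180.5 123.4] phi 94.8 F [ 0.1 -0.6 -0.4] open 0.607 ff 0.0
[0.00012732 0.00038197 0.08968381] [0.988 0.736 0.014]
```

>>> send_rows(moves="0 0 0.025 0.2 0.15 0 0.4;0 0 0.05 0.4 0.3 0 0.4;0 0 0.075 0.6 0.45 0 0.4;0 0 0.1 0.8 0.6 0 0.4;0 0 0.125 0.95 0.7 0 0.4;0 0 0.15 0.988 0.736 0 0.4;0 0 0.175 0.988 0.736 0 0.4;0 0 0.2 0.988 0.736 0 0.4;0 0 0.23 0.988 0.736 0 0.4;0 0 0.256 0.988 0.736 0 0.4;0 0 0.256 0.988 0.736 0 0.4;0 0 0.256 0.988 0.736 0 0.4")

```text
time: 36.28
eef_pos: [0.3951, 0.3103, 0.1211]
tcp_rot: [0.69, 0.724, -0.001, -0.0]
contact_force: [-0.3, 0.2, 0.3]
opening: 0.703
finger_force: 0.0
```

```bash
python3 go.py 396.2 310.7 24 2.5;  python3 - <<'E'
from h import *
im,K,D,T=grab('scene'); cv2.imwrite('pics/s8.png',cv2.resize(im[220:420,220:480],None,fx=2.6,fy=2.6)[:,:,::-1])
E
```

```text
t 36.27 p [395.1 310.3 121.1] phi 2.8 F [-0.3  0.2  0.3] open 0.703 ff 0.0
[-0.00022282  0.00011141  0.0007162 ] [0.002 0.006 0.486]
```

View pics/s8.png

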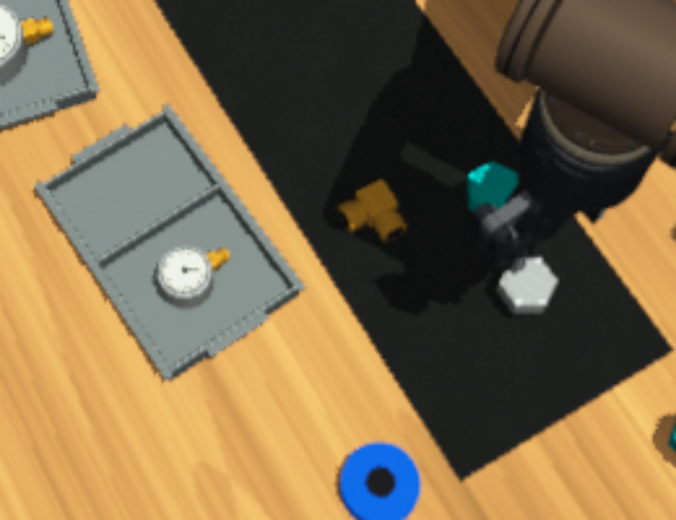

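The small gauge lies face up in its compartment (185,270). The gripper is over the grey plug (528,285), clear of the turquoise one (492,188).

>>> send_rows(moves="0 0 0 0.003 0.006 0.1 0.4;0 0 0 0.003 0.006 0.22 0.4;0 0 0 0.003 0.006 0.34 0.4;0 0 0 0.003 0.006 0.43 0.4;0 0 0 0.003 0.006 0.485 0.4;0 0 0 0.003 0.006 0.495 0.4;0 0 0 0.003 0.006 0.495 0.1;0 0 0 0.003 0.006 0.495 -0.1;0 0 0 0.003 0.006 0.495 -0.7;0 0 0 0.003 0.006 0.495 -0.7;0 0 0 0.003 0.006 0.495 -0.7;0 0 0 0.003 0.006 0.495 -0.7")

```text
time: 37.83
eef_pos: [0.3976, 0.3117, 0.0239]
tcp_rot: [0.691, 0.723, 0.001, 0.0]
contact_force: [-0.7, 0.6, 5.9]
opening: 0.414
finger_force: 40.8
```

```bash
python3 go.py 396.2 310.7 120 2.5
```

```text
t 37.83 p [397.6 311.7  23.9] phi 2.6 F [-0.7  0.6  5.9] open 0.414 ff 40.8
[ 0.00025465 -0.00012732  0.00036606] [-0.004 -0.006 -0.48 ]
```

>>> send_rows(moves="0 0 0 0 0 -0.03 -0.7;0 0 0 0 0 -0.1 -0.7;0 0 0 0 0 -0.2 -0.7;0 0 0 0 0 -0.3 -0.7;0 0 0 0 0 -0.4 -0.7;0 0 0 0 0 -0.48 -0.7;0 0 0 0 0 -0.48 -0.7;0 0 0 0 0 -0.48 -0.7")

```text
time: 38.83
eef_pos: [0.3963, 0.311, 0.1183]
tcp_rot: [0.691, 0.723, -0.001, -0.0]
contact_force: [-0.7, 0.3, -2.1]
opening: 0.412
finger_force: 40.2
```

```bash
python3 go.py 603.6 92.7 118 4.8
```

```text
t 38.83 p [396.3 311.  118.3] phi 2.6 F [-0.7  0.3 -2.1] open 0.412 ff 40.2
[-1.90985932e-04  7.95774715e-05 -6.04788784e-03] [-1.138e+00  9.860e-01  1.000e-03]
```

>>> send_rows(moves="0 0 -0.006 -0.06 0.05 0 -0.7;0 0 -0.006 -0.18 0.16 0 -0.7;0 0 -0.006 -0.32 0.28 0 -0.7;0 0 -0.006 -0.48 0.42 0 -0.7;0 0 -0.006 -0.64 0.56 0 -0.7;0 0 -0.006 -0.78 0.7 0 -0.7;0 0 -0.006 -0.9 0.82 0 -0.7;0 0 -0.006 -0.97 0.91 0 -0.7;0 0 -0.006 -1 0.96 0 -0.7;0 0 -0.006 -1 0.986 0 -0.7;0 0 -0.006 -1 0.986 0 -0.7;0 0 -0.006 -1 0.986 0 -0.7")

```text
time: 40.33
eef_pos: [0.6022, 0.1212, 0.1187]
tcp_rot: [0.677, 0.736, -0.0, -0.0]
contact_force: [-0.5, 0.6, -1.3]
opening: 0.413
finger_force: 40.2
```

```bash
python3 go.py 603.6 92.7 24.9 4.8
```

```text
t 40.33 p [602.2 121.2 118.7] phi 4.8 F [-0.5  0.6 -1.3] open 0.413 ff 40.2
[-1.27323954e-04 -1.59154943e-05  1.27323954e-04] [-0.143 -0.005  0.469]
```

>>> send_rows(moves="0 0 0 -0.06 0 0 -0.7;0 0 0 -0.12 -0.005 0 -0.7;0 0 0 -0.143 -0.005 0.05 -0.7;0 0 0 -0.143 -0.005 0.12 -0.7;0 0 0 -0.143 -0.005 0.2 -0.7;0 0 0 -0.143 -0.005 0.28 -0.7;0 0 0 -0.143 -0.005 0.35 -0.7;0 0 0 -0.143 -0.005 0.4 -0.7;0 0 0 -0.143 -0.005 0.43 -0.7;0 0 0 -0.143 -0.005 0.45 -0.7;0 0 0 -0.143 -0.005 0.455 -0.7;0 0 0 -0.143 -0.005 0.455 -0.7")

```text
time: 41.82
eef_pos: [0.6047, 0.0919, 0.0283]
tcp_rot: [0.677, 0.736, 0.0, 0.0]
contact_force: [-1.0, 0.2, -2.3]
opening: 0.412
finger_force: 40.2
```

```bash
python3 go.py 603.6 92.7 24.9 4.8
```

```text
t 41.83 p [604.7  91.9  28.3] phi 4.8 F [-1.   0.2 -2.3] open 0.412 ff 40.2
[ 1.27323954e-04  1.59154943e-05 -4.77464829e-05] [ 0.004 -0.005  0.017]
```

>>> send_rows(moves="0 0 0 0 0 0.005 -0.7;0 0 0 0 0 0.01 -0.7;0 0 0 0 0 0.014 -0.7;0 0 0 0 0 0.018 -0.7;0 0 0 0 0 0.018 -0.7")

```text
time: 42.45
eef_pos: [0.6044, 0.092, 0.0249]
tcp_rot: [0.677, 0.736, -0.0, -0.0]
contact_force: [-3.1, -0.4, 4.6]
opening: 0.413
finger_force: 40.7
```

Landed; releasing and lifting clear.

>>> send_rows(moves="0 0 0 0 0 0 -0.12;0 0 0 0 0 0 0;0 0 0 0 0 0 0.2;0 0 0 0 0 0 0.2;0 0 0 0 0 -0.05 0.2;0 0 0 0 0 -0.15 0.2;0 0 0 0 0 -0.3 0.2;0 0 0 0 0 -0.5 0.2;0 0 0 0 0 -0.7 0.2;0 0 0 0 0 -0.9 0.2;0 0 0 0 0 -0.9 0.2")

```text
time: 43.82
eef_pos: [0.6071, 0.092, 0.2112]
tcp_rot: [0.677, 0.736, 0.004, 0.004]
contact_force: [-0.1, 0.5, -0.1]
opening: 0.6
finger_force: 0.0
```

>>> send_rows(moves="0 0 0 0.1 -0.2 0 0.2;0 0 0 0.2 -0.4 0 0.2;0 0 0 0.3 -0.6 0 0.2;0 0 0 0.35 -0.7 0 0.2;0 0 0 0.35 -0.7 0 0.2;0 0 0 0.35 -0.7 0 0.2")

```text
time: 44.58
eef_pos: [0.4595, 0.1498, 0.2045]
tcp_rot: [0.677, 0.736, 0.0, 0.0]
contact_force: [-0.3, -0.3, 0.4]
opening: 0.6
finger_force: 0.0
```

```bash
python3 go.py
python3 - <<'E'
from h import *
im,K,D,T=grab('scene'); cv2.imwrite('pics/s9.png',cv2.resize(im[80:380,140:480],None,fx=2,fy=2)[:,:,::-1])
E
```

```text
t 44.58 p [459.5 149.8 204.5] phi 4.8 F [-0.3 -0.3  0.4] open 0.6 ff 0.0
```

View pics/s9.png

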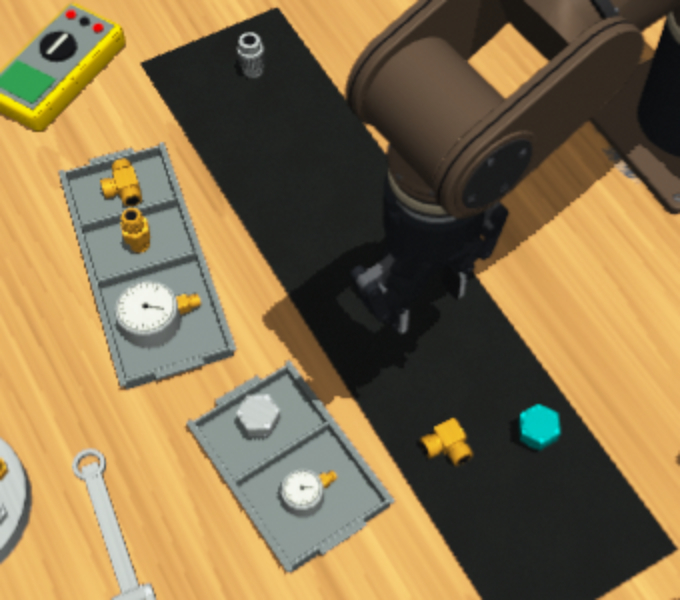

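All five parts lie correctly: tee (125,185), nipple (135,230), large gauge (147,307), plug (258,415), small gauge (302,490). The coupler, the elbow and the turquoise look-alike are untouched.

```bash
python3 -c "
from plant import ctrl
print(ctrl.sign_off())"
```

```text
the job is handed in; nothing more can be done
None
```

Both hook-up kits are made up and handed in at about 45 s: in the last picture all five parts lie the right way up in their compartments, and the coupler, elbow and turquoise look-alikes were left alone.

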